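# Lay out the wash things on the bath board

### The job

Lay out the wash things in a row on the wooden bath board: the soap dish in the middle bay with its long side along the board, the tumbler between the dish and the pump dispenser, the lidded jar between the dish and the toothbrush holder, and the bar of soap lying flat in the dish. Put each in the middle of its bay, upright, setting the dish, tumbler and jar down gently, and leave the dispenser, toothbrush holder, hairbrush, tin and green bottle where they stand.

Things in the scene. Friction and masses are not known exactly. Their poses are not given: they have to be found in the camera images.
- board: long flat wooden bath board lying fixed on the tiled counter, 120 (its x, front to back) x 476 (its y, the row) x 10 mm thick, lips 8 mm high and 8 mm wide at its two ends only. Four dark inlaid lines across it mark five equal bays, each 92 mm long: bay centres at y = -184, -92, 0, 92, 184 mm on its midline, bay surface at z = 10 mm. Origin at the centre of its underside
- dispenser: grey stoneware pump soap dispenser with a steel pump, 58 mm diameter, 148 mm tall with the pump, its spout sticks out 42 mm to its own -x (the front); stands loose in one of the two end bays, either one. Origin at the centre of its underside, z up
- brush_holder: square grey stoneware toothbrush holder with two brushes in it, 60 x 60 x 90 mm, 165 mm tall with the brushes; stands loose in the other end bay. Origin at the centre of its underside, z up
- dish: oblong grey stoneware soap dish, 62 (x) x 90 (y, long) mm, 14 mm tall, open on top; inside it is 54 x 82 mm, its floor 8 mm above the underside, so that the rim (4 mm thick) stands 6 mm above the floor. 0.22 kg. Origin at the centre of its underside, z up
- soap: cream bar of soap, rigid, 40 (x) x 64 (y, long) x 24 mm tall, lying flat. 0.09 kg. Origin at the centre of its underside, z up
- tumbler: open round grey stoneware tumbler standing upright, 62 mm diameter at the rim, 95 mm tall, a little narrower at the foot, wall 4 mm. 0.2 kg. Origin at the centre of its underside, z up
- jar: low round white lidded jar with a wooden lid, 58 mm diameter, 66 mm tall. 0.2 kg. Origin at the centre of its underside, z up
- hairbrush: wooden hairbrush lying loose along x at the left of the work, 195 x 52 x 26 mm, handle to -x: leave it alone. Origin on its underside near the middle of its length
- tin: flat round aluminium tin, 68 mm diameter, 26 mm tall, loose, at the right of the work: leave it alone. Origin at the centre of its underside, z up
- flask: small green glass bottle with a steel cap, 42 mm diameter, 105 mm tall, loose, beyond the right end of the board: leave it alone. Origin at the centre of its underside, z up
Not all that is in view belongs to the job. Leave any red or yellow look-alike of the jar alone.

How it is judged:
At the end, for the whole second after the job is handed in: Dish in the middle bay, long side within 0.25 rad of the board's; tumbler in the bay by the dispenser, jar in the bay by the brush holder; each upright (0.1 rad) on the board within 15 mm of its bay's centre, along and across; soap flat on the dish's floor, within 13 mm of its centre; all at rest (x of dish in the frame of board between -0.015 and 0.015 m and y of dish in the frame of board between -0.015 and 0.015 m and z of dish in the frame of board between 0.006 and 0.014 m and angle between each of dish, soap's own z axis and vertical below 0.1 rad and angle between the y axis of dish and the y axis of board, either way round below 0.25 rad and ((y of dispenser in the frame of board above 0.1 m and (x of tumbler in the frame of board between -0.015 and 0.015 m and y of tumbler in the frame of board between 0.077 and 0.107 m and z of tumbler in the frame of board between 0.006 and 0.014 m and angle between tumbler's own z axis and vertical below 0.1 rad) and (x of jar in the frame of board between -0.015 and 0.015 m and y of jar in the frame of board between -0.107 and -0.077 m and z of jar in the frame of board between 0.006 and 0.014 m and angle between jar's own z axis and vertical below 0.1 rad)) or (y of dispenser in the frame of board below -0.1 m and (x of tumbler in the frame of board between -0.015 and 0.015 m and y of tumbler in the frame of board between -0.107 and -0.077 m and z of tumbler in the frame of board between 0.006 and 0.014 m and angle between tumbler's own z axis and vertical below 0.1 rad) and (x of jar in the frame of board between -0.015 and 0.015 m and y of jar in the frame of board between 0.077 and 0.107 m and z of jar in the frame of board between 0.006 and 0.014 m and angle between jar's own z axis and vertical below 0.1 rad))) and horizontal distance between soap and dish below 0.013 m and z of soap in the frame of dish between 0.005 and 0.011 m and linear speed of each of dish, soap, tumbler, jar below 0.02 m/s); the robot touches nothing.
It fails at once if the pump dispenser or the toothbrush holder is shifted more than 20 mm or knocked over ((distance of dispenser from where it was at the start of the episode above 0.02 m or angle between dispenser's own z axis and vertical above 0.5 rad) or (distance of brush_holder from where it was at the start of the episode above 0.02 m or angle between brush_holder's own z axis and vertical above 0.5 rad)).
It fails at once if the hairbrush, tin or green bottle is shifted more than 20 mm or knocked over ((distance of hairbrush from where it was at the start of the episode above 0.02 m or angle between hairbrush's own z axis and vertical above 0.5 rad) or (distance of tin from where it was at the start of the episode above 0.02 m or angle between tin's own z axis and vertical above 0.5 rad) or (distance of flask from where it was at the start of the episode above 0.02 m or angle between flask's own z axis and vertical above 0.5 rad)).
It fails at once if the dish, tumbler or jar is let fall from more than about 20 mm (moves at over 0.6 m/s out of the fingers) ((contact force between the fingers and dish below 0.1 N and linear speed of dish above 0.6 m/s) or (contact force between the fingers and tumbler below 0.1 N and linear speed of tumbler above 0.6 m/s) or (contact force between the fingers and jar below 0.1 N and linear speed of jar above 0.6 m/s)).
It fails at once if the dish, tumbler or jar is banged onto the board (over 70 N) (contact force between any of dish, tumbler, jar and board above 70 N).
It also fails if it takes over 106 s, if anything falls off the work surface, if the arm or the gripper's body presses on something with over 40 N, if the wrist force passes 120 N, or if a joint passes its speed limit or range.

### The arm

A 6-joint arm with a two-finger parallel gripper is mounted at the origin on the work surface. World frame = base frame: x ahead of the robot, y to its left, z up, the work surface at z = 0. Lengths are in m, angles in rad, forces in N, time in s.
With the tool pointing down it reaches from about 0.3 to 0.85 m from the base axis. Payload 4.2 kg.
Tool frame: the origin (TCP) lies at the very end of the fingers, on their centre line; the grasp point (between the pads) lies 19 mm behind it (grip_point_offset is the distance from the TCP to the grasp point, in m); z points along the fingers, y is the line along which they close (so a half turn about z gives the same grasp; the last joint's range is limited). The gripper opens to 91 mm and grips with 3 to 60 N. Pads are 32 mm wide; open, the fingers measure 118 mm over their backs; the gripper's body (76 mm by 178 mm) begins 60 mm behind the grasp point.
Start: joints at [-1.232, 0.32, 1.565, -0, 1.257, -0.02], TCP at [0.202, -0.538, 0.174] pointing down, gripper open.
Joint ranges: [-3.11, 3.11], [-0.84, 2.01], [0.21, 2.61], [-1.34, 4.49], [0.05, 2.63], [-2.56, 2.56]. Speed limits (rad/s): [2.57, 2.57, 3.14, 3.14, 3.14, 3.14].

### API

Orientations are given as a unit quaternion [w, x, y, z].
In Python, from bench import * gives the robot as it stands. The module is installed in compiled form; this text tells all that it offers.
- The arm moves only by the shell command python3 -m pendant 'ROWS' [FORCE]. ROWS is text: rows parted by semicolons, each of 7 numbers parted by spaces: the finger opening in mm, from 0 to 91.2, then the shift along the tool's x, y, z in mm, then the turn, a rotation vector about the tool's x, y, z in rad. In form: jaw tx ty tz ax ay az; .... A call has exactly 5 rows; each row shifts and turns the commanded pose from where the row before left it, along the tool's axes as they then stand; what a row does not reach is not made up. A row lasts 1/10 s, in which the tool goes at most 50 mm and 8.59 degrees, less where a joint would pass 70% of its speed; a pose out of reach is approached as far as the arm can. A call with a gripper value outside its range is refused whole. The fingers move at their own pace and stop on an object; FORCE is the grip in N (left out, the last holds). Time passes only in rows, so rows that do not move let the fingers close, or fill a call up. It gives the time, the measured TCP pose, the force, the opening and the grip force at its end, in the units of the state.
- get_state(): the state, without advancing time (a new reading comes with each control period).
- get_image(name): name is "side" or "top"; returns the picture (384x512x3 uint8, red, green, blue); there is no depth.
- calibration(name): a dict with "K" (3x3 intrinsics, pixels), "dist_coeffs" ([k1, k2, p1, p2, k3] as OpenCV has them; the pictures are not rectified), "world_to_cam" (4x4, takes a point from world to camera coordinates). Camera axes: x right, y down, z forward; pixel columns grow to the right and rows downward; lengths in m; the calibration is good to about 2 mm. A picture is of the moment at which its call begins. calibration takes no time and is no camera call.
- finish_job(): hands the job in; it is judged then, once.
The state is a dict: "t": time; "q": joint angles; "qvel": joint speeds; "joint_efforts": joint torques, N m; "eef_pos": TCP position; "tcp_rot": TCP orientation; "force": force on the tool from outside, world axes, zero at the start; "ft_torque": the same for the moment, N m; "finger_gap": finger opening in m; "gripper_force": force on a finger pad.
Only numpy, scipy, OpenCV 4.12 (cv2) and the standard library are available. Lean on these libraries where they do the work, as an engineer would, in place of code of your own. Each camera call takes 0.05 s, during which the arm holds its last target. There are 200 camera calls.

## Working session

There is one attempt and no reset: what is moved stays moved. The work goes in short steps, Python scripts to look and compute and a shell command to move; the robot and the scene stay as the last step left them, time stands still between calls to the robot, and variables do not carry over. Pictures are saved under pics/ and viewed, at most 14 in all, crops included, and the job is handed in when it is done.

```bash
mkdir -p pics
python3 - <<'E'
from bench import *
import cv2,numpy as np
s=get_state();print({k:np.round(v,3) for k,v in s.items()})
for n in("side","top"):
    im=get_image(n);cv2.imwrite(f"pics/{n}0.png",im[...,::-1])
    c=calibration(n);print(n,np.round(c["K"],1).tolist(),np.round(c["dist_coeffs"],3),np.round(c["world_to_cam"],3).tolist(), np.round(-c["world_to_cam"][:3,:3].T@c["world_to_cam"][:3,3],3))
E
```

```text
{'t': np.float64(0.0), 'q': array([-1.232,  0.32 ,  1.566, -0.   ,  1.257, -0.02 ]), 'qvel': array([ 0.001,  0.   ,  0.   ,  0.001, -0.001,  0.001]), 'joint_efforts': array([-2.0000e-03, -4.1248e+01, -2.3198e+01,  7.2000e-02,  4.6000e-02,
       -0.0000e+00]), 'eef_pos': array([ 0.202, -0.538,  0.174]), 'tcp_rot': array([-0.001,  0.984,  0.178, -0.   ]), 'force': array([ 0.822,  0.074, -0.086]), 'ft_torque': array([ 0.025, -0.03 ,  0.017]), 'gripper_force': np.float64(0.0), 'finger_gap': np.float64(0.091)}
side [[479.4, 0.0, 256.9], [0.0, 479.4, 194.3], [0.0, 0.0, 1.0]] [-0.162  0.     0.     0.     0.   ] [[-0.83, -0.557, -0.023, 0.42], [-0.313, 0.5, -0.807, 0.206], [0.461, -0.663, -0.59, 1.388], [0.0, 0.0, 0.0, 1.0]] [-0.227  1.052  0.994]
top [[413.1, 0.0, 253.3], [0.0, 413.1, 194.9], [0.0, 0.0, 1.0]] [-0.125  0.     0.     0.     0.   ] [[-0.008, -1.0, -0.007, 0.008], [-0.996, 0.009, -0.093, 0.53], [0.093, 0.007, -0.996, 1.111], [0.0, 0.0, 0.0, 1.0]] [ 0.424 -0.004  1.156]
```

View pics/top0.png

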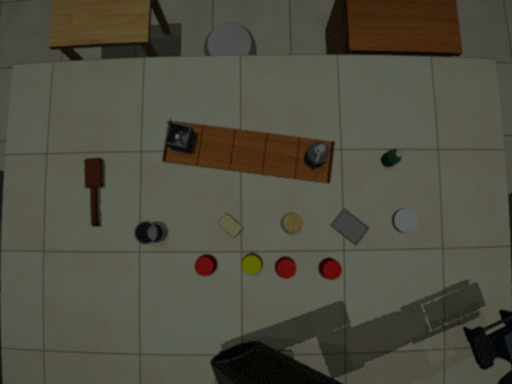

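View pics/side0.png

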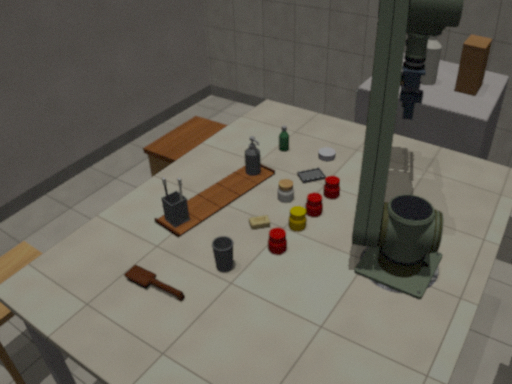

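Jar candidates in top view: the wooden-lidded white jar at (291,222), reds at (205,265), (286,267) and (330,268), and a yellow at (252,264). By the description I choose (291,222). The round white object at (404,220) is the tin. The dish is the grey plate at (350,226), the soap is at (230,223) and the tumbler at (150,232). The brush holder is at (180,137), at the left (+y) end. The dispenser is at (317,155).

```bash
cat > h.py <<'E'
from bench import *
import cv2,numpy as np
np.set_printoptions(suppress=True,precision=4)
def ray(n,p):
    c=calibration(n);u=cv2.undistortPoints(np.array([[p]],float),np.array(c["K"]),np.array(c["dist_coeffs"]))[0,0]
    M=np.array(c["world_to_cam"]);R=M[:3,:3]
    d=R.T@np.array([u[0],u[1],1.]);return -R.T@M[:3,3],d/np.linalg.norm(d)
def plane(n,p,z):
    o,d=ray(n,p);return o+d*(z-o[2])/d[2]
def tri(p,q,n="top",m="side"):
    a,d=ray(n,p);b,e=ray(m,q)
    t=np.linalg.lstsq(np.stack([d,-e],1),b-a,rcond=None)[0]
    x,y=a+t[0]*d,b+t[1]*e;return (x+y)/2,np.linalg.norm(x-y)
E
python3 - <<'E'
from h import *
t=cv2.imread("pics/top0.png");s=cv2.imread("pics/side0.png")
cv2.imwrite("pics/topc.png",cv2.resize(t[115:250,130:390],None,fx=3,fy=3,interpolation=cv2.INTER_CUBIC)*1)
c=cv2.resize(s[130:280,150:350],None,fx=4,fy=4,interpolation=cv2.INTER_CUBIC)
cv2.imwrite("pics/sidec.png",cv2.convertScaleAbs(c,alpha=1.5))
cv2.imwrite("pics/topc.png",cv2.convertScaleAbs(cv2.imread("pics/topc.png"),alpha=1.5))
E
```

```text
(no output)
```

View pics/topc.png

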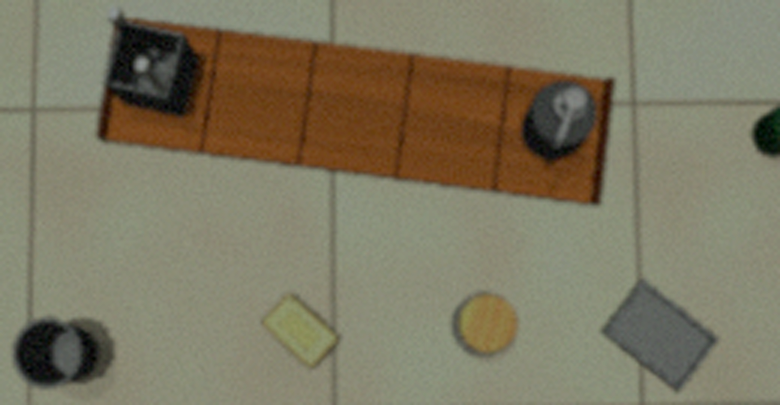

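View pics/sidec.png

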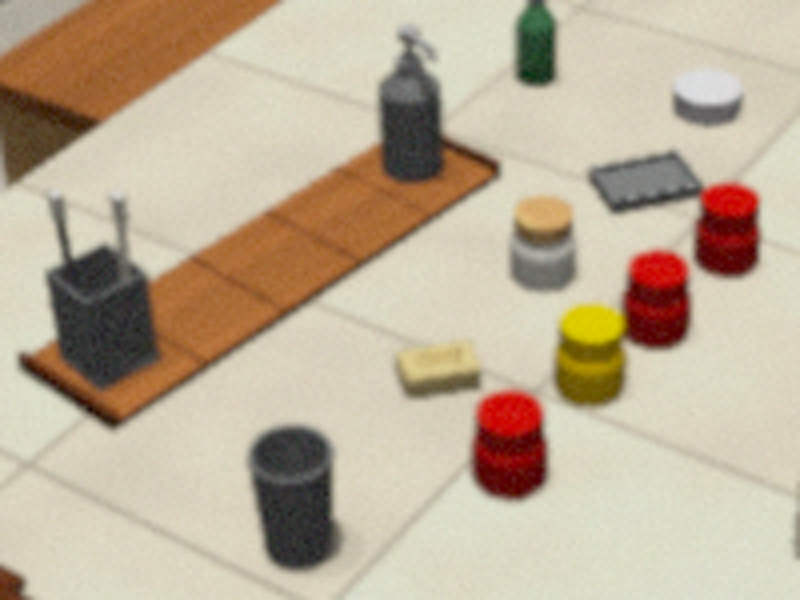

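```bash
cat > m.py <<'E'
from h import *
t=cv2.imread("pics/top0.png");s=cv2.imread("pics/side0.png")
T=lambda p:((p[0]+.5)/3-.5+130,(p[1]+.5)/3-.5+115)
S=lambda p:((p[0]+.5)/4-.5+150,(p[1]+.5)/4-.5+130)
bot=[(202,152),(299,163),(397,178),(495,188)];top=[(219,32),(316,44),(412,57),(509,69)]
L=np.array([plane("top",T(p),.010) for p in bot+top]);ys=[.138,.046,-.046,-.138]
q=np.array([(-.06,y) for y in ys]+[(.06,y) for y in ys])
M,_=cv2.estimateAffinePartial2D(q,L[:,:2]);print("board",M, np.hypot(M[0,0],M[1,0]),"yaw",np.arctan2(M[1,0],M[0,0]))
sl=[(209,360),(283,303),(357,260),(426,212)]
for a,b in zip(bot,sl):print("line tri",*tri(T(a),S(b)))
def hsvmask(im,lo,hi,roi):
    h=cv2.cvtColor(cv2.GaussianBlur(im,(3,3),0),cv2.COLOR_BGR2HSV);m=cv2.inRange(h,lo,hi);k=np.zeros_like(m);x,y,X,Y=roi;k[y:Y,x:X]=m[y:Y,x:X]
    c=max(cv2.findContours(k,0,1)[0],key=cv2.contourArea);return c
for nm,lo,hi,roi in [("soap",(15,65,50),(35,255,255),(205,200,255,250)),("lid",(8,85,50),(25,255,255),(275,205,310,240)),("dish",(0,0,40),(180,255,105),(325,200,375,250))]:
    c=hsvmask(t,lo,hi,roi);r=cv2.minAreaRect(c);print(nm,"top",r,cv2.contourArea(c))
    z={"soap":.024,"lid":.066,"dish":.014}[nm]
    b=np.array([plane("top",p,z) for p in cv2.boxPoints(r)]);print("  ctr",b.mean(0),"sides",np.linalg.norm(b[1]-b[0]),np.linalg.norm(b[2]-b[1]),"dir",np.arctan2(*(b[1]-b[0])[1::-1]),np.arctan2(*(b[2]-b[1])[1::-1]))
rim=T((51,352));print("tumbler",tri(rim,S((291,455))),plane("top",rim,.095))
print("lid",tri(T((487,323)),S((544,214))),plane("top",T((487,323)),.066))
print("dish",tri(T((659,334)),S((645,178))))
print("soap top",tri(T((300,330)),S((439,357))))
print("holder",tri(T((152,63)),S((97,277))))
for n,a,z in(("disp",T((565,105)),.1),("flask",(392,157),.08),("tin",(404,220),.026),("hb",(93,190),.02)):print(n,plane("top",a,z))
for p in ((640,280),(716,340),(678,390),(603,330)):print("dishcorner",plane("top",T(p),.014))
E
python3 m.py
```

```text
Traceback (most recent call last):
  File "m.py", line 8, in <module>
    M,_=cv2.estimateAffinePartial2D(q,L[:,:2]);print("board",M, np.hypot(M[0,0],M[1,0]),"yaw",np.arctan2(M[1,0],M[0,0]))
        ~~~~~~~~~~~~~~~~~~~~~~~~~~~^^^^^^^^^^^
cv2.error: OpenCV(4.12.0) /io/opencv/modules/calib3d/src/ptsetreg.cpp:1108: error: (-215:Assertion failed) count >= 0 && to.checkVector(2) == count in function 'estimateAffinePartial2D'
```

```bash
sed -i 's/L\[:,:2\])/np.ascontiguousarray(L[:,:2]),ransacReprojThreshold=.01)/' m.py; python3 m.py
```

```text
board [[ 0.9829  0.1362  0.6553]
 [-0.1362  0.9829  0.0163]] 0.9923259581805989 yaw -0.13764675279529437
line tri [0.6154 0.1601 0.013 ] 0.0019808705812978987
line tri [0.6052 0.0701 0.0169] 0.00224714686880035
line tri [ 0.5922 -0.0203  0.0106] 0.004658869035824431
line tri [ 0.5816 -0.1117  0.0116] 0.004067471551667702
soap top ((230.00003051757812, 224.50003051757812), (23.33452033996582, 14.849241256713867), 45.0) 308.0
  ctr [0.4497 0.0676 0.024 ] sides 0.04066530188724181 0.06404055910170599 dir -0.7909758084655909 -2.361814268893497
lid top ((293.284423828125, 222.8853302001953), (16.570396423339844, 18.77339744567871), 16.699243545532227) 242.0
  ctr [ 0.4516 -0.1019  0.066 ] sides 0.049535978402976404 0.04375170483941367 dir -0.3055735422016719 -1.8720720224722773
dish top ((349.5, 224.5), (49.0, 49.0), 90.0) 2401.0
  ctr [ 0.4468 -0.2634  0.014 ] sides 0.13832024895905487 0.1363468926298212 dir -1.5802083946045975 3.1115392263819164
tumbler (array([0.4308, 0.2812, 0.0903]), np.float64(0.002174848911727386)) [0.4298 0.2793 0.095 ]
lid (array([ 0.4531, -0.0986,  0.0647]), np.float64(0.00015632929927802418)) [ 0.453  -0.0985  0.066 ]
dish (array([ 0.4427, -0.2626,  0.0122]), np.float64(0.00040198241295227464))
soap top (array([0.4494, 0.0686, 0.0252]), np.float64(0.0006490603886826163))
holder (array([0.6862, 0.1965, 0.091 ]), np.float64(0.007036257707406687))
disp [ 0.6401 -0.1667  0.1   ]
flask [ 0.6237 -0.3689  0.08  ]
tin [ 0.4567 -0.4141  0.026 ]
hb [0.5487 0.4564 0.02  ]
dishcorner [ 0.4926 -0.2459  0.014 ]
dishcorner [ 0.4362 -0.3157  0.014 ]
dishcorner [ 0.3906 -0.2789  0.014 ]
dishcorner [ 0.4468 -0.2102  0.014 ]
```

Jar choice confirmed in the crop: wooden lid over a white body. The board is centred at (0.655, 0.016) with yaw -0.138. The tumbler therefore goes to board -y by the dispenser, and the jar to +y by the holder. I'll do the dish first.

```bash
cat > go.py <<'E'
# usage: go.py x y z psi  -> tool-frame deltas (turn first, then shift)
from h import *
import sys
from scipy.spatial.transform import Rotation as Ro
s=get_state();w,x,y,z=s["tcp_rot"];R=Ro.from_quat([x,y,z,w]);m=R.as_matrix()
psi=np.arctan2(m[1,0],m[0,0]);print("t",s["t"],"pos",s["eef_pos"],"psi",round(psi,3),"tilt",m[:2,2],"F",s["force"],"gap",s["finger_gap"],"gf",s["gripper_force"])
X=[float(a) for a in sys.argv[1:]]
for i in range(0,len(X),4):
    d=np.array(X[i:i+3])-s["eef_pos"];p=X[i+3];c,n=np.cos(p),np.sin(p)
    print("az",round(psi-p,3),"shift mm",np.round(1000*np.array([c*d[0]+n*d[1],n*d[0]-c*d[1],-d[2]]),1))
E
python3 go.py .4416 -.2627 .06 .891
```

```text
t 0.1 pos [ 0.2018 -0.5379  0.1736] psi 0.359 tilt [-0.0005  0.0014] F [-0.0424 -0.3237 -0.3651] gap 0.09087321387976224 gf 0.0
az -0.532 shift mm [364.8  13.5 113.6]
```

```bash
python3 -m pendant '91 0 0 0 0 0 -0.133;91 0 0 0 0 0 -0.133;91 0 0 0 0 0 -0.133;91 0 0 0 0 0 -0.133;91 0 0 0 0 0 0' 25
python3 -m pendant '91 30 1 0 0 0 0;91 45 2 0 0 0 0;91 45 2 0 0 0 0;91 45 2 0 0 0 0;91 45 2 0 0 0 0'
python3 -m pendant '91 45 2 10 0 0 0;91 45 2 20 0 0 0;91 40 1 30 0 0 0;91 25 0 30 0 0 0;91 0 0 15 0 0 0'
python3 go.py .4416 -.2627 .06 .891 .4416 -.2627 .004 .891
python3 - <<'E'
from h import *
a=get_image("top")[170:290,290:430,::-1];b=get_image("side")[110:230,260:400,::-1]
cv2.imwrite("pics/d1.png",cv2.convertScaleAbs(cv2.resize(np.hstack([a,b]),None,fx=2.8,fy=2.8,interpolation=cv2.INTER_CUBIC),alpha=1.5))
E
```

```text
t: 0.6
eef_pos: [0.2018, -0.5381, 0.1739]
tcp_rot: [-0.0, 0.902, 0.431, 0.0]
force: [0.8, 0.2, -0.4]
finger_gap: 0.0909
gripper_force: 0.0
t: 1.1
eef_pos: [0.3417, -0.3793, 0.1742]
tcp_rot: [-0.0, 0.903, 0.429, 0.0]
force: [0.2, -0.5, -0.0]
finger_gap: 0.091
gripper_force: 0.0
t: 1.6
eef_pos: [0.4426, -0.26, 0.0668]
tcp_rot: [-0.002, 0.902, 0.431, -0.001]
force: [-0.6, 0.3, 0.5]
finger_gap: 0.0908
gripper_force: 0.0
t 1.6 pos [ 0.4426 -0.26    0.0668] psi 0.891 tilt [-0.0029  0.0028] F [-0.5973  0.2937  0.4696] gap 0.09078838394260333 gf 0.0
az 0.0 shift mm [-2.7  1.   6.8]
az 0.0 shift mm [-2.7  1.  62.8]
```

View pics/d1.png

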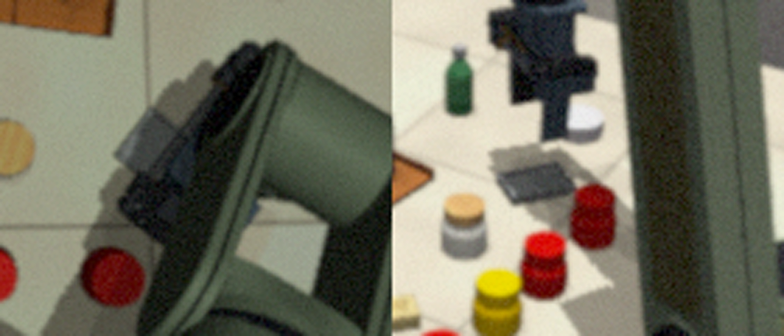

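The picture shows the open fingers above the dish at about (540,170) in the crop, closing across its short side. I'll descend.

```bash
python3 -m pendant '91 -3 1 20 0 0 0;91 0 0 20 0 0 0;91 0 0 12 0 0 0;91 0 0 6 0 0 0;91 0 0 4 0 0 0'
python3 -m pendant '50 0 0 0 0 0 0;50 0 0 0 0 0 0;50 0 0 0 0 0 0;50 0 0 0 0 0 0;50 0 0 0 0 0 0' 25
python3 -m pendant '50 0 0 0 0 0 0;50 0 0 0 0 0 0;50 0 0 0 0 0 0;50 0 0 0 0 0 0;50 0 0 0 0 0 0' 25
python3 go.py .655 .016 .08 1.433
```

```text
t: 2.2
eef_pos: [0.4414, -0.2669, 0.0076]
tcp_rot: [0.0, 0.903, 0.43, 0.0]
force: [0.7, -0.2, -0.3]
finger_gap: 0.0909
gripper_force: 0.0
t: 2.7
eef_pos: [0.4414, -0.2664, 0.0077]
tcp_rot: [0.0, 0.902, 0.431, 0.0]
force: [0.3, -0.9, -0.4]
finger_gap: 0.054
gripper_force: 0.0
t: 3.2
eef_pos: [0.4412, -0.2664, 0.0073]
tcp_rot: [0.0, 0.902, 0.431, -0.0]
force: [0.1, -0.2, -0.3]
finger_gap: 0.0501
gripper_force: 0.0
t 3.2 pos [ 0.4412 -0.2664  0.0073] psi 0.891 tilt [ 0.     -0.0001] F [ 0.0725 -0.157  -0.2921] gap 0.05005284247924188 gf 0.0
az -0.542 shift mm [309.1 173.  -72.7]
```

No contact at a 50 mm opening, so something is off. I'll look before doing anything else.

Run:
```python
from h import *
b=get_image("side");cv2.imwrite("pics/s2f.png",b[...,::-1]);b=b[120:210,270:380,::-1]
cv2.imwrite("pics/s2.png",cv2.convertScaleAbs(cv2.resize(b,None,fx=6,fy=6,interpolation=cv2.INTER_CUBIC),alpha=1.6))
```

```text
(no output)
```

View pics/s2.png

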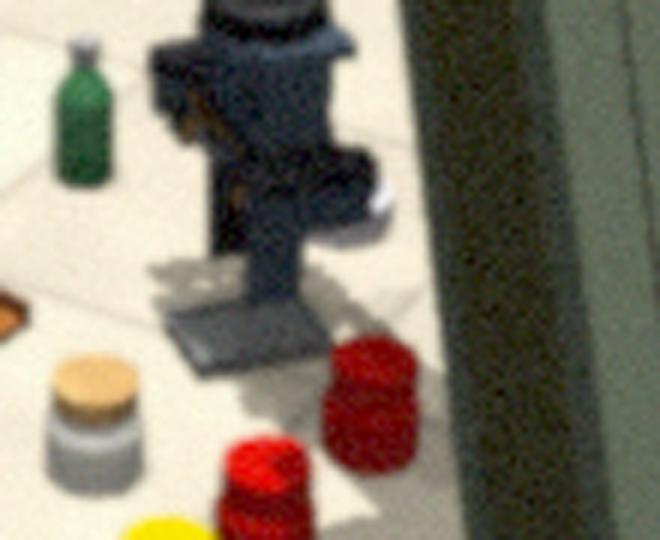

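Run:
```python
from h import *
S=lambda p:((p[0]+.5)/6-.5+270,(p[1]+.5)/6-.5+120)
for n,p in(("left",(165,320)),("bot",(205,375)),("right",(330,348)),("topr",(300,298)),("f1",(247,300)),("f2",(298,303)),("farf",(213,250))):
    print(n,plane("side",S(p),.014),plane("side",S(p),.0077))
s=get_state();print(s["eef_pos"])
for n in("top","side"):
    c=calibration(n);M=np.array(c["world_to_cam"])
    for d in((0,0,0),(-.0315*.777,.0315*.629,0),(.0315*.777,-.0315*.629,0)):
        print(n,cv2.projectPoints(np.array(s["eef_pos"])+d,cv2.Rodrigues(M[:3,:3])[0],M[:3,3],np.array(c["K"]),np.array(c["dist_coeffs"]))[0].ravel())
```

```text
left [ 0.4885 -0.2402  0.014 ] [ 0.4931 -0.2485  0.0077]
bot [ 0.4386 -0.2014  0.014 ] [ 0.4429 -0.2094  0.0077]
right [ 0.3885 -0.2667  0.014 ] [ 0.3924 -0.2752  0.0077]
topr [ 0.4297 -0.3061  0.014 ] [ 0.434  -0.3148  0.0077]
f1 [ 0.4566 -0.2866  0.014 ] [ 0.461  -0.2952  0.0077]
f2 [ 0.4281 -0.3004  0.014 ] [ 0.4324 -0.3091  0.0077]
farf [ 0.5028 -0.3262  0.014 ] [ 0.5075 -0.3351  0.0077]
[ 0.4412 -0.2664  0.0073]
top [350.2336 226.4786]
top [343.4137 235.3738]
top [357.0019 217.621 ]
side [311.7041 174.8548]
side [315.0173 179.4165]
side [308.4781 170.4174]
```

Run:
```python
from h import *
def pr(n,P):
    c=calibration(n);M=np.array(c["world_to_cam"]);return cv2.projectPoints(np.array(P,float),cv2.Rodrigues(M[:3,:3])[0],M[:3,3],np.array(c["K"]),np.array(c["dist_coeffs"]))[0].ravel()
p=np.array([.202,-.538,.174]);y=np.array([np.sin(.358),-np.cos(.358),0])
for n in("top","side"):
    print(n,pr(n,p),pr(n,p+.052*y),pr(n,p-.052*y))
a=cv2.imread("pics/top0.png")[290:384,432:512];b=cv2.imread("pics/side0.png")[40:134,370:450]
a2=get_image("top")[175:269,300:380,::-1]
cv2.imwrite("pics/chk.png",cv2.convertScaleAbs(cv2.resize(np.hstack([a,b,a2]),None,fx=3.33,fy=3.33,interpolation=cv2.INTER_CUBIC),alpha=2.2))
```

```text
top [475.9094 321.3687] [493.9745 312.8455] [457.3924 329.9104]
side [405.3236 121.9804] [404.9987 115.7395] [405.6549 128.5343]
```

View pics/chk.png

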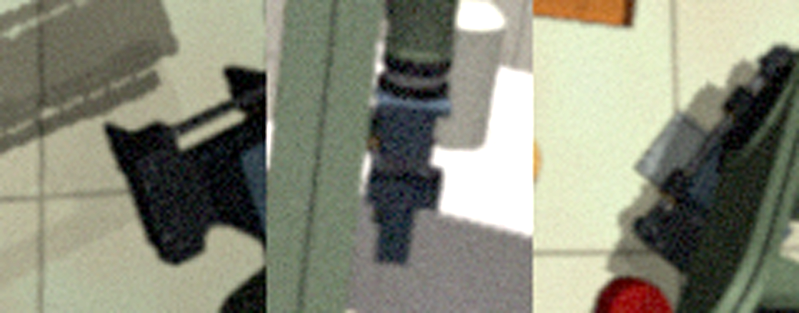

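Run:
```python
from h import *
p=np.array([.202,-.538,.174]);y=np.array([np.sin(.358),-np.cos(.358),0])
print(tri((466.5,327.5),(407,118.7)),"expected",p-.052*y)
print(tri((484.5,319),(406.5,113)),"expected",p)
# present: assume tool xy true; height of near fingertip from side pixel
g=np.array([.4412,-.2664]);v=np.array([.777,-.629])
for z in(.0077,.02,.03,.04):
    print(z,"near",plane("side",(315.9,169.8),z),"exp",g-.0315*v,"far",plane("side",(305,161.5),z),"exp",g+.0315*v)
```

```text
(array([ 0.1917, -0.4998,  0.2053]), np.float64(0.009150613542594693)) expected [ 0.1838 -0.4893  0.174 ]
(array([ 0.2093, -0.547 ,  0.2036]), np.float64(0.008459977152467529)) expected [ 0.202 -0.538  0.174]
0.0077 near [ 0.4439 -0.3041  0.0077] exp [ 0.4167 -0.2466] far [ 0.5069 -0.3333  0.0077] exp [ 0.4657 -0.2862]
0.02 near [ 0.4355 -0.2872  0.02  ] exp [ 0.4167 -0.2466] far [ 0.4977 -0.3161  0.02  ] exp [ 0.4657 -0.2862]
0.03 near [ 0.4287 -0.2735  0.03  ] exp [ 0.4167 -0.2466] far [ 0.4903 -0.302   0.03  ] exp [ 0.4657 -0.2862]
0.04 near [ 0.4219 -0.2597  0.04  ] exp [ 0.4167 -0.2466] far [ 0.4829 -0.288   0.04  ] exp [ 0.4657 -0.2862]
```

Both views put the fingertips about 30 mm higher than the state reports, with roughly (+9,-8) mm sideways. That fits the fingers closing above the dish without contact, and the dish hasn't moved. I'll open, re-centre and feel downward for the surface.

```bash
python3 -m pendant '91 0 0 0 0 0 0;91 0 -5 0 0 0 0;91 0 -4 0 0 0 0;91 0 0 0 0 0 0;91 0 0 0 0 0 0'
python3 -m pendant '91 0 0 2 0 0 0;91 0 0 2 0 0 0;91 0 0 1 0 0 0;91 0 0 0 0 0 0;91 0 0 0 0 0 0'
python3 -m pendant '91 0 0 2 0 0 0;91 0 0 2 0 0 0;91 0 0 1 0 0 0;91 0 0 0 0 0 0;91 0 0 0 0 0 0'
```

```text
t: 3.8
eef_pos: [0.4341, -0.2606, 0.0074]
tcp_rot: [0.0, 0.902, 0.431, 0.0]
force: [-0.5, -0.2, 0.6]
finger_gap: 0.0872
gripper_force: 0.0
t: 4.3
eef_pos: [0.4342, -0.2607, 0.0023]
tcp_rot: [-0.0, 0.902, 0.431, -0.0]
force: [0.3, -0.0, 0.4]
finger_gap: 0.091
gripper_force: 0.0
t: 4.8
eef_pos: [0.4342, -0.2607, -0.0027]
tcp_rot: [0.0, 0.902, 0.431, -0.0]
force: [-0.1, -1.1, -0.2]
finger_gap: 0.091
gripper_force: 0.0
```

```bash
for i in 1; do python3 -m pendant '91 0 0 2 0 0 0;91 0 0 2 0 0 0;91 0 0 2 0 0 0;91 0 0 0 0 0 0;91 0 0 0 0 0 0'; done
python3 -m pendant '91 0 0 2 0 0 0;91 0 0 2 0 0 0;91 0 0 2 0 0 0;91 0 0 0 0 0 0;91 0 0 0 0 0 0' | grep -E 'eef|^force'
python3 - <<'E'
from h import *
b=get_image("side")[120:210,270:380,::-1];cv2.imwrite("pics/s3.png",cv2.convertScaleAbs(cv2.resize(b,None,fx=6,fy=6,interpolation=cv2.INTER_CUBIC),alpha=1.6))
E
```

```text
t: 5.3
eef_pos: [0.4342, -0.2607, -0.0087]
tcp_rot: [-0.0, 0.902, 0.431, -0.0]
force: [0.2, -0.1, 0.8]
finger_gap: 0.0907
gripper_force: 0.0
eef_pos: [0.4342, -0.2607, -0.0147]
force: [0.6, -0.9, 0.6]
```

View pics/s3.png

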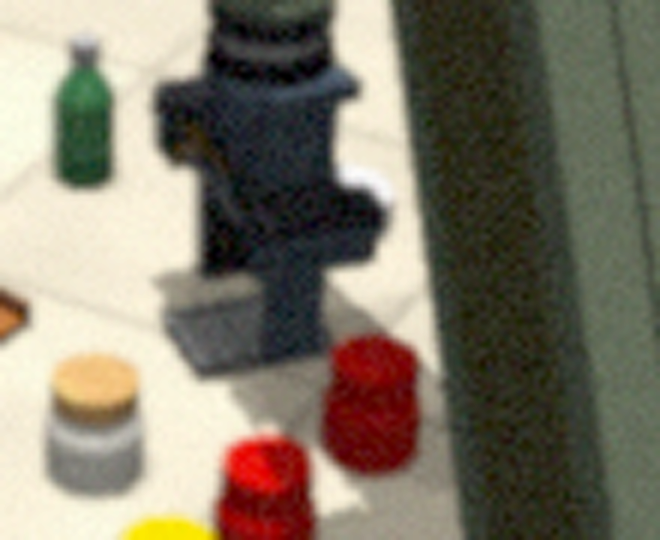

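```bash
cat > off.py <<'E'
from h import *
from scipy.optimize import least_squares
def pr(n,P):
    c=calibration(n);M=np.array(c["world_to_cam"]);return cv2.projectPoints(np.array(P,float),cv2.Rodrigues(M[:3,:3])[0],M[:3,3],np.array(c["K"]),np.array(c["dist_coeffs"]))[0].ravel()
# (camera, tcp, psi, signed finger offset, pixel of fingertip bottom centre)
O=[("side",(.4342,-.2607,-.0147),.891,-.052,(318.3,179)),("side",(.4342,-.2607,-.0147),.891,.052,(305.3,165.3)),
("side",(.4412,-.2664,.0073),.891,-.0315,(315.4,169.8)),("side",(.4412,-.2664,.0073),.891,.0315,(305,161.5)),
("side",(.202,-.538,.174),.359,-.052,(407,118.7)),
("top",(.202,-.538,.174),.359,-.052,(466.5,327.5)),("top",(.202,-.538,.174),.359,.052,(502.5,311))]
P=lambda o:np.array(o[1])+o[3]*np.array([np.sin(o[2]),-np.cos(o[2]),0])
for sub in(O[:2],O[2:4],O[:4],O[4:],O):
    r=least_squares(lambda d:np.concatenate([pr(o[0],P(o)+d)-o[4] for o in sub]),[0,0,.03]);print(r.x,np.abs(r.fun).max())
E
python3 off.py
```

```text
[-0.0062  0.0216  0.0548] 0.9736992575915906
[-0.0891  0.1898  0.1745] 1.3746324905758343
[-0.0266  0.0649  0.0857] 2.1473204303901525
[ 0.0094 -0.0074  0.0305] 1.9079814697942084
[ 0.0098 -0.0062  0.0329] 2.3195023967659267
```

```bash
for i in 1; do python3 -m pendant '91 0 0 2 0 0 0;91 0 0 2 0 0 0;91 0 0 2 0 0 0;91 0 0 2 0 0 0;91 0 0 0 0 0 0'| grep -E 'eef|^force'; done
python3 -m pendant '91 0 0 1 0 0 0;91 0 0 1 0 0 0;91 0 0 1 0 0 0;91 0 0 0 0 0 0;91 0 0 0 0 0 0' | grep -E 'eef|^force'
python3 -m pendant '91 0 0 1 0 0 0;91 0 0 1 0 0 0;91 0 0 0 0 0 0;91 0 0 0 0 0 0;91 0 0 0 0 0 0' | grep -E 'eef|^force'
```

```text
eef_pos: [0.434, -0.2606, -0.023]
force: [-0.0, -0.3, 0.5]
eef_pos: [0.4342, -0.2607, -0.0256]
force: [-0.2, -0.2, 0.1]
eef_pos: [0.4342, -0.2607, -0.0276]
force: [0.3, 0.6, 0.3]
```

```bash
python3 -m pendant '91 0 0 1 0 0 0;91 0 0 1 0 0 0;91 0 0 0 0 0 0;91 0 0 0 0 0 0;91 0 0 0 0 0 0' | grep -E 'eef|^force'
python3 -m pendant '91 0 0 0.5 0 0 0;91 0 0 1 0 0 0;91 0 0 0 0 0 0;91 0 0 0 0 0 0;91 0 0 0 0 0 0' | grep -E 'eef|^force'
```

```text
eef_pos: [0.4342, -0.2607, -0.0296]
force: [0.2, -0.3, -0.1]
eef_pos: [0.4342, -0.2607, -0.0312]
force: [-0.2, -0.7, 0.0]
```

```bash
python3 -m pendant '50 0 0 0 0 0 0;50 0 0 0 0 0 0;50 0 0 0 0 0 0;50 0 0 0 0 0 0;50 0 0 0 0 0 0' 20
python3 -m pendant '50 0 0 0 0 0 0;50 0 0 0 0 0 0;50 0 0 0 0 0 0;50 0 0 0 0 0 0;50 0 0 0 0 0 0' 20
```

```text
t: 8.85
eef_pos: [0.4346, -0.2609, -0.031]
tcp_rot: [0.0, 0.902, 0.431, 0.0]
force: [1.6, -0.6, 0.0]
finger_gap: 0.0617
gripper_force: 20.0
t: 9.35
eef_pos: [0.4345, -0.2609, -0.031]
tcp_rot: [0.0, 0.902, 0.431, 0.0]
force: [0.5, -0.4, -0.1]
finger_gap: 0.0618
gripper_force: 20.0
```

Gripped: 61.8 mm opening at 20 N. So the state reads about 33 mm low. I'll lift, turn and carry to the front of the middle bay, then check there.

```bash
python3 -m pendant '50 0 0 -5 0 0 0;50 0 0 -15 0 0 0;50 0 0 -25 0 0 0;50 0 0 -25 0 0 0;50 0 0 -20 0 0 0' 25
python3 -m pendant '50 0 0 0 0 0 -0.135;50 0 0 0 0 0 -0.135;50 0 0 0 0 0 -0.135;50 0 0 0 0 0 -0.137;50 0 0 0 0 0 0' 
python3 go.py .645 .022 .06 1.433
```

```text
t: 9.85
eef_pos: [0.4332, -0.2601, 0.0598]
tcp_rot: [-0.001, 0.902, 0.431, -0.0]
force: [0.3, -0.7, -1.7]
finger_gap: 0.0618
gripper_force: 25.0
t: 10.35
eef_pos: [0.433, -0.2599, 0.0584]
tcp_rot: [-0.001, 0.754, 0.657, -0.0]
force: [0.5, -0.3, -2.0]
finger_gap: 0.0616
gripper_force: 25.0
t 10.35 pos [ 0.433  -0.2599  0.0584] psi 1.433 tilt [-0.0023  0.0014] F [ 0.4823 -0.2727 -2.0366] gap 0.061620046576233024 gf 24.997583627700806
az -0.0 shift mm [308.4 171.3  -1.6]
```

```bash
python3 -m pendant '50 20 11 0 0 0 0;50 35 19.5 0 0 0 0;50 40 22.2 0 0 0 0;50 40 22.2 0 0 0 0;50 40 22.2 0 0 0 0' | grep eef
python3 -m pendant '50 40 22.2 0 0 0 0;50 38 21.1 0 0 0 0;50 30 16.6 0 0 0 0;50 20 11 0 0 0 0;50 5.4 3.3 0 0 0 0'|grep -E 'eef|gap'
python3 go.py .645 .022 .06 1.433
python3 - <<'E'
from h import *
a=get_image("top")[100:230,150:350,::-1];b=get_image("side")[90:220,150:350,::-1]
cv2.imwrite("pics/p1.png",cv2.convertScaleAbs(cv2.resize(np.hstack([a,b]),None,fx=2,fy=2,interpolation=cv2.INTER_CUBIC),alpha=1.6))
E
```

```text
eef_pos: [0.5544, -0.0991, 0.0586]
eef_pos: [0.6468, 0.0235, 0.0581]
finger_gap: 0.0616
t 11.35 pos [0.6468 0.0235 0.0581] psi 1.433 tilt [-0.001   0.0005] F [-0.5496 -1.3308 -1.6449] gap 0.061581670334697136 gf 24.999359250068665
az -0.0 shift mm [-1.7 -1.6 -1.9]
```

View pics/p1.png

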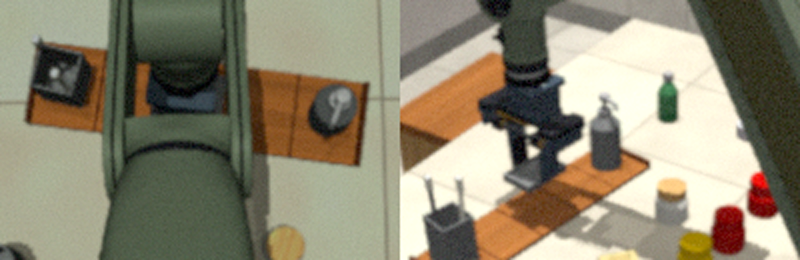

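```bash
python3 -m pendant '50 -1 -1 10 0 0 0;50 0 0 18 0 0 0;50 0 0 18 0 0 0;50 0 0 14 0 0 0;50 0 0 8 0 0 0' | grep eef
python3 -m pendant '50 0 0 2 0 0 0;50 0 0 2 0 0 0;50 0 0 0 0 0 0;50 0 0 0 0 0 0;50 0 0 0 0 0 0' | grep -E 'eef|^force'
python3 go.py .645 .022 -.021 1.433
python3 - <<'E'
from h import *
b=get_image("side")[120:240,160:300,::-1]
cv2.imwrite("pics/p2.png",cv2.convertScaleAbs(cv2.resize(b,None,fx=5,fy=5,interpolation=cv2.INTER_CUBIC),alpha=1.6))
E
```

```text
eef_pos: [0.6434, 0.0192, -0.0109]
eef_pos: [0.6456, 0.0204, -0.0125]
force: [0.6, 0.9, -2.2]
t 12.45 pos [ 0.6456  0.0204 -0.0125] psi 1.433 tilt [ 0.0012 -0.0001] F [ 0.6163  0.9295 -2.1792] gap 0.061522929350581824 gf 24.999283254146576
az -0.0 shift mm [ 1.5 -0.8  8.5]
```

View pics/p2.png

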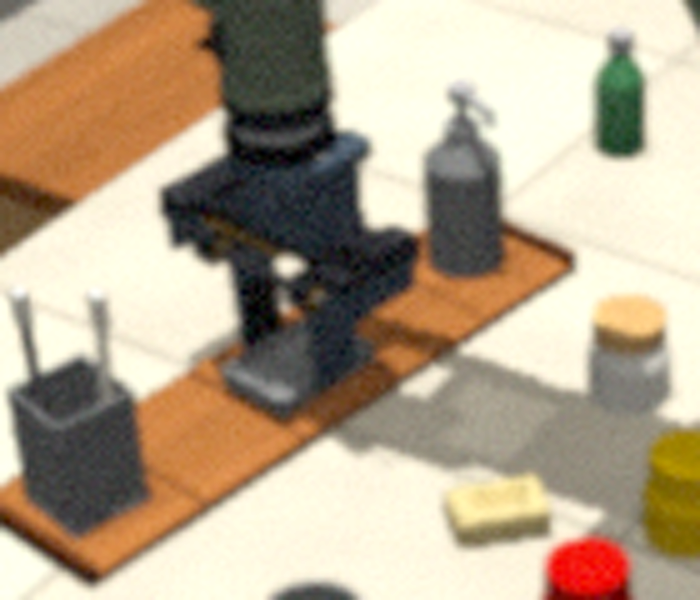

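The dish hovers just over the board. Its rim corners in the crop are at (228,375), (285,412) and (372,350).

Run:
```python
from h import *
S=lambda p:((p[0]+.5)/5-.5+160,(p[1]+.5)/5-.5+120)
l,n,r=[plane("side",S(p),.0325)[:2] for p in((228,372),(285,407),(372,348))]
print(l,n,r,"long",np.linalg.norm(r-n),"short",np.linalg.norm(n-l),"yaw long",np.arctan2(*(n-r)[::-1]),"ctr",(l+r)/2)
c,s=np.cos(-.138),np.sin(-.138);d=(l+r)/2-[.655,.016];print("board frame",c*d[0]+s*d[1],-s*d[0]+c*d[1])
# side view of board lines (near ends) as a check of side view vs top
for p in((200,498),(300,425),(388,350)):print(plane("side",S(p),.01))
```

```text
[0.6762 0.063 ] [0.6184 0.0737] [ 0.609  -0.0124] long 0.08667331753419892 short 0.05878203264172107 yaw long 1.4612609576809112 ctr [0.6426 0.0253]
board frame -0.0135655434394639 0.007485457205782348
[0.6247 0.1594 0.01  ]
[0.617  0.0615 0.01  ]
[ 0.6175 -0.0414  0.01  ]
```

```bash
python3 -m pendant '50 -2 3 0 0 0 0;50 -2 4 2 0 0 0;50 0 0 2 0 0 0;50 0 0 1 0 0 0;50 0 0 0 0 0 0' | grep -E 'eef|^force'
python3 -m pendant '50 0 0 1 0 0 0;50 0 0 1 0 0 0;50 0 0 0.5 0 0 0;50 0 0 0 0 0 0;50 0 0 0 0 0 0' | grep -E 'eef|^force'
```

```text
eef_pos: [0.6512, 0.0154, -0.0186]
force: [0.3, -1.0, -2.7]
eef_pos: [0.6516, 0.0154, -0.0206]
force: [0.5, 0.6, -1.9]
```

```bash
python3 -m pendant '50 0 0 0.5 0 0 0;50 0 0 0.5 0 0 0;50 0 0 0 0 0 0;50 0 0 0 0 0 0;50 0 0 0 0 0 0' | grep -E 'eef|^force'
python3 -m pendant '50 0 0 0.5 0 0 0;50 0 0 0.5 0 0 0;50 0 0 0 0 0 0;50 0 0 0 0 0 0;50 0 0 0 0 0 0' | grep -E 'eef|^force'
```

```text
eef_pos: [0.6517, 0.0154, -0.021]
force: [-2.6, -0.2, 4.8]
eef_pos: [0.6517, 0.0154, -0.021]
force: [-3.7, -0.5, 10.3]
```

```bash
python3 -m pendant '91 0 0 0 0 0 0;91 0 0 0 0 0 0;91 0 0 0 0 0 0;91 0 0 0 0 0 0;91 0 0 -10 0 0 0' | grep -E 'eef|gap'
python3 -m pendant '91 0 0 -30 0 0 0;91 0 0 -40 0 0 0;91 0 -40 0 0 0 0;91 0 -45 0 0 0 0.13;91 0 -45 0 0 0 0.13' | grep -E 'eef|^force'
python3 -m pendant '91 0 -45 0 0 0 0.13;91 0 -20 0 0 0 0.13;91 0 0 0 0 0 0.13;91 0 0 0 0 0 0;91 0 0 0 0 0 0' | grep -E 'eef|^force'
python3 - <<'E'
from h import *
a=get_image("top");cv2.imwrite("pics/t3f.png",a[...,::-1]);a=a[105:205,150:350,::-1]
cv2.imwrite("pics/t3.png",cv2.convertScaleAbs(cv2.resize(a,None,fx=4,fy=4,interpolation=cv2.INTER_CUBIC),alpha=1.8))
cv2.imwrite("pics/s3f.png",get_image("side")[...,::-1])
E
python3 go.py
```

```text
eef_pos: [0.6502, 0.0154, -0.014]
finger_gap: 0.0907
eef_pos: [0.5229, 0.0388, 0.0582]
force: [-0.3, 0.2, 0.9]
eef_pos: [0.466, 0.0666, 0.0579]
force: [0.6, 0.4, 0.5]
t 16.1 pos [0.4659 0.0664 0.0576] psi 0.784 tilt [ 0.0007 -0.    ] F [-0.3076 -0.1226  0.0403] gap 0.09089772844375917 gf 0.0
```

View pics/t3.png

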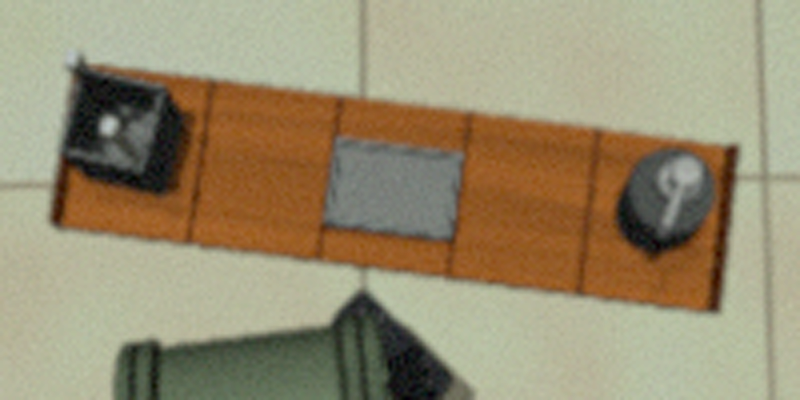

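The dish sits in the middle bay with its centre at crop (392,189), aligned with the board. I'll compute its offset and the true tool bias from it.

Run:
```python
from h import *
T=lambda p:((p[0]+.5)/4-.5+150,(p[1]+.5)/4-.5+105)
D=np.array([plane("top",T(p),.024) for p in((332,137),(466,152),(450,243),(322,226))])[:,:2]
L=np.array([plane("top",T(p),.010) for p in((340,98),(320,258),(470,113),(449,275),(210,82),(190,241),(598,130),(582,293))])[:,:2]
b=L.mean(0);y=L[0:2].sum(0)-L[2:4].sum(0)+L[4:6].sum(0)-L[6:8].sum(0);y/=np.linalg.norm(y);x=np.array([y[1],-y[0]])
d=D.mean(0);print("board",b,"yaw",np.arctan2(-y[0],y[1]),"dish",d,"rel",(d-b)@x,(d-b)@y,"dish long dir",np.arctan2(*(D[0]-D[1]+D[3]-D[2])[::-1]))
print("tool bias xy",d-[.6517,.0154])
```

```text
board [0.6561 0.0164] yaw -0.13828591097617496 dish [0.6506 0.0177] rel -0.005615048542505608 0.00047404531592335115 dish long dir 1.4374575595122012
tool bias xy [-0.0011  0.0023]
```

```bash
python3 go.py .4495 .068 -.021 .785
```

```text
t 16.1 pos [0.4659 0.0664 0.0576] psi 0.784 tilt [ 0.0007 -0.    ] F [-0.3076 -0.1226  0.0403] gap 0.09089772844375917 gf 0.0
az -0.001 shift mm [-10.5 -12.7  78.6]
```

```bash
python3 -m pendant '91 -10.5 -12.7 0 0 0 0;91 0 0 20 0 0 0;91 0 0 25 0 0 0;91 0 0 20 0 0 0;91 0 0 13.5 0 0 0' | grep -E 'eef|^force'
python3 -m pendant '30 0 0 0 0 0 0;30 0 0 0 0 0 0;30 0 0 0 0 0 0;30 0 0 0 0 0 0;30 0 0 0 0 0 0' 15| grep -E 'eef|^force|gap|grip'
python3 -m pendant '30 0 0 0 0 0 0;30 0 0 0 0 0 0;30 0 0 0 0 0 0;30 0 0 0 0 0 0;30 0 0 0 0 0 0' 15| grep -E 'eef|^force|gap|grip'
python3 go.py .6506 .0177 .03 1.433
```

```text
eef_pos: [0.4485, 0.0678, -0.0225]
force: [0.6, -0.6, -0.5]
eef_pos: [0.4493, 0.0682, -0.0205]
force: [-0.3, -1.3, 0.9]
finger_gap: 0.0538
gripper_force: 0.0
eef_pos: [0.449, 0.0682, -0.0209]
force: [-1.1, -0.1, 5.0]
finger_gap: 0.0401
gripper_force: 14.8
t 17.6 pos [ 0.449   0.0682 -0.0209] psi 0.783 tilt [ 0.0004 -0.    ] F [-1.1311 -0.107   4.9674] gap 0.040062284039655775 gf 14.76626917719841
az -0.65 shift mm [-22.3 206.6 -50.9]
```

```bash
python3 -m pendant '30 0 0 -10 0 0 0;30 0 0 -20 0 0 -0.13;30 0 0 -20 0 0 -0.13;30 0 0 -10 0 0 -0.13;30 0 0 0 0 0 -0.13' | grep -E 'eef|^force|gap|grip'
python3 -m pendant '30 0 10 0 0 0 -0.13;30 -5 35 0 0 0 0;30 -5 40 0 0 0 0;30 -5 40 0 0 0 0;30 -5 35 0 0 0 0'| grep -E 'eef|^force|gap|grip'
python3 -m pendant '30 -2 25 0 0 0 0;30 0 15 0 0 0 0;30 0 6 0 0 0 0;30 0 0 0 0 0 0;30 0 0 0 0 0 0'| grep -E 'eef|^force|gap|grip'
python3 go.py .6506 .0177 -.003 1.433
python3 - <<'E'
from h import *
b=get_image("side")[120:240,160:300,::-1]
cv2.imwrite("pics/p3.png",cv2.convertScaleAbs(cv2.resize(b,None,fx=5,fy=5,interpolation=cv2.INTER_CUBIC),alpha=1.6))
E
```

```text
eef_pos: [0.45, 0.0683, 0.0407]
force: [-0.2, 0.1, -0.9]
finger_gap: 0.0404
gripper_force: 14.8
eef_pos: [0.606, 0.0245, 0.0392]
force: [0.2, 0.5, -0.3]
finger_gap: 0.04
gripper_force: 14.8
eef_pos: [0.6484, 0.017, 0.0388]
force: [-0.2, 0.0, -0.3]
finger_gap: 0.0401
gripper_force: 14.8
t 19.1 pos [0.6484 0.017  0.0388] psi 1.433 tilt [-0.0015 -0.    ] F [-0.22    0.036  -0.2942] gap 0.04006811018705974 gf 14.775590747594833
az 0.0 shift mm [ 1.   2.1 41.8]
```

View pics/p3.png

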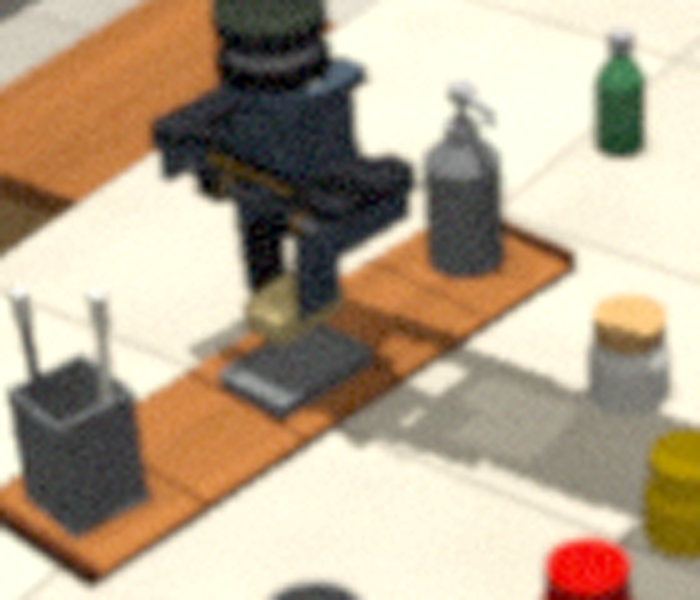

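The soap is held above the dish, at crop (290,310). I'll lower it.

```bash
python3 -m pendant '30 1 2 8 0 0 0;30 0 0 12 0 0 0;30 0 0 10 0 0 0;30 0 0 5 0 0 0;30 0 0 2 0 0 0' | grep -E 'eef|^force|gap|grip'
python3 -m pendant '30 0 0 1 0 0 0;30 0 0 1 0 0 0;30 0 0 1 0 0 0;30 0 0 0 0 0 0;30 0 0 0 0 0 0'| grep -E 'eef|^force|gap|grip'
python3 go.py .6506 .0177 -.003 1.433
```

```text
eef_pos: [0.6509, 0.0174, 0.0005]
force: [-0.3, 0.3, 0.3]
finger_gap: 0.0401
gripper_force: 14.8
eef_pos: [0.6518, 0.0174, -0.0009]
force: [0.4, 0.2, -0.3]
finger_gap: 0.0403
gripper_force: 14.8
t 20.15 pos [ 0.6518  0.0174 -0.0009] psi 1.433 tilt [ 0.0004 -0.0001] F [ 0.3917  0.1919 -0.2966] gap 0.04027914449289562 gf 14.77561891078949
az -0.0 shift mm [ 0.1 -1.2  2.1]
```

```bash
python3 -m pendant '30 0 -1 1 0 0 0;30 0 0 1 0 0 0;30 0 0 0 0 0 0;30 0 0 0 0 0 0;30 0 0 0 0 0 0' | grep -E 'eef|^force|gap|grip'
python3 -m pendant '30 0 0 0.5 0 0 0;30 0 0 0 0 0 0;30 0 0 0 0 0 0;30 0 0 0 0 0 0;30 0 0 0 0 0 0'| grep -E 'eef|^force|gap|grip'
```

```text
eef_pos: [0.6506, 0.0176, -0.0029]
force: [-1.2, 0.3, 2.5]
finger_gap: 0.04
gripper_force: 14.8
eef_pos: [0.6506, 0.0176, -0.0029]
force: [-1.8, -0.2, 6.3]
finger_gap: 0.0399
gripper_force: 14.8
```

```bash
python3 -m pendant '50 0 0 0 0 0 0;60 0 0 0 0 0 0;60 0 0 0 0 0 0;60 0 0 0 0 0 0;91 0 0 -10 0 0 0' | grep -E 'eef|gap'
python3 -m pendant '91 0 0 -20 0 0 0;91 0 0 -30 0 0 0;91 0 -20 -5 0 0 0;91 -10 -30 0 0 0 0;91 -20 -35 0 0 0 0' | grep -E 'eef|gap'
python3 go.py .453 -.0985 .062 1.433
```

```text
eef_pos: [0.6494, 0.0175, 0.0051]
finger_gap: 0.0654
eef_pos: [0.5629, 0.0001, 0.0624]
finger_gap: 0.0909
t 22.15 pos [0.5629 0.0001 0.0624] psi 1.434 tilt [0.0029 0.0001] F [-0.8473 -1.2     0.2177] gap 0.09085808272627019 gf 0.0
az 0.001 shift mm [-112.8  -95.3    0.4]
```

```bash
python3 -m pendant '91 -30 -25 0 0 0 0;91 -35 -29 0 0 0 0;91 -32 -26 0 0 0 0;91 -13 -11 0 0 0 0;91 0 0 0 0 0 0' | grep -E 'eef|gap'
python3 -m pendant '91 0 0 0 0 0 0;91 0 0 0 0 0 0;91 0 0 0 0 0 0;91 0 0 0 0 0 0;91 0 0 0 0 0 0' | grep -E 'eef|gap'
python3 go.py .453 -.0985 -.025 1.433
python3 - <<'E'
from h import *
a=get_image("top")[105:205,190:290,::-1];b=get_image("side")[120:220,220:320,::-1]
cv2.imwrite("pics/t4.png",cv2.convertScaleAbs(cv2.resize(np.hstack([a,b]),None,fx=4,fy=4,interpolation=cv2.INTER_CUBIC),alpha=1.7))
E
```

```text
eef_pos: [0.4562, -0.0979, 0.0621]
finger_gap: 0.091
eef_pos: [0.4575, -0.0965, 0.0612]
finger_gap: 0.0911
t 23.15 pos [ 0.4575 -0.0965  0.0612] psi 1.434 tilt [-0.0001 -0.    ] F [ 0.4245  0.0111 -0.5327] gap 0.09114811625805516 gf 0.0
az 0.001 shift mm [-2.6 -4.1 86.2]
```

View pics/t4.png

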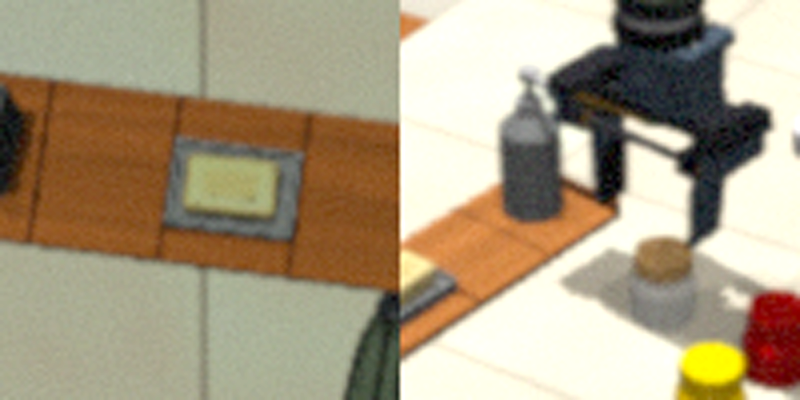

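The soap lies flat in the dish, centred at about (231,184) in a dish centred at (234,189). The open fingers straddle the jar, so I'll descend on it.

```bash
python3 -m pendant '91 -2.6 -4 10 0 0 0;91 0 0 25 0 0 0;91 0 0 25 0 0 0;91 0 0 16 0 0 0;91 0 0 9 0 0 0' | grep -E 'eef|^force'
python3 -m pendant '45 0 0 1 0 0 0;45 0 0 0 0 0 0;45 0 0 0 0 0 0;45 0 0 0 0 0 0;45 0 0 0 0 0 0' 20| grep -E 'eef|^force|gap|grip'
python3 -m pendant '45 0 0 0 0 0 0;45 0 0 0 0 0 0;45 0 0 0 0 0 0;45 0 0 0 0 0 0;45 0 0 0 0 0 0' 20| grep -E 'eef|^force|gap|grip'
python3 go.py .6687 .1074 .035 1.433
```

```text
eef_pos: [0.4511, -0.0987, -0.0255]
force: [-0.9, -0.6, -0.0]
eef_pos: [0.4533, -0.099, -0.024]
force: [-0.8, 1.0, 2.1]
finger_gap: 0.0573
gripper_force: 20.0
eef_pos: [0.4532, -0.099, -0.024]
force: [-0.6, -0.4, 5.4]
finger_gap: 0.0572
gripper_force: 20.0
t 24.75 pos [ 0.4532 -0.099  -0.024 ] psi 1.433 tilt [ 0.0011 -0.0004] F [-0.64   -0.4279  5.3781] gap 0.057162500427689965 gf 20.001979905646294
az -0.0 shift mm [234.  185.1 -59. ]
```

```bash
python3 -m pendant '45 0 0 -5 0 0 0;45 0 0 -15 0 0 0;45 0 0 -20 0 0 0;45 0 0 -20 0 0 0;45 10 8 -5 0 0 0' | grep -E 'eef|^force|gap|grip'
python3 -m pendant '45 25 20 0 0 0 0;45 37 29 0 0 0 0;45 37 29 0 0 0 0;45 37 29 0 0 0 0;45 37 29 0 0 0 0'| grep -E 'eef|^force|gap|grip'
python3 -m pendant '45 28 22 0 0 0 0;45 15 12 0 0 0 0;45 8 7 0 0 0 0;45 0 0 0 0 0 0;45 0 0 0 0 0 0'| grep -E 'eef|^force|gap|grip'
python3 go.py .6687 .1074 -.012 1.433
```

```text
eef_pos: [0.4625, -0.0905, 0.0419]
force: [0.5, 0.8, -2.3]
finger_gap: 0.0566
gripper_force: 20.0
eef_pos: [0.6215, 0.0649, 0.0391]
force: [1.0, -0.3, -1.1]
finger_gap: 0.0572
gripper_force: 20.0
eef_pos: [0.6671, 0.107, 0.0396]
force: [-0.2, -0.3, -1.5]
finger_gap: 0.0569
gripper_force: 20.0
t 26.25 pos [0.6671 0.107  0.0396] psi 1.433 tilt [-0.0022 -0.0007] F [-0.1745 -0.347  -1.5185] gap 0.05687019718426999 gf 19.999300339768524
az -0.0 shift mm [ 0.6  1.5 51.6]
```

```bash
python3 -m pendant '45 0.5 1.5 10 0 0 0;45 0 0 18 0 0 0;45 0 0 14 0 0 0;45 0 0 6 0 0 0;45 0 0 2 0 0 0' | grep -E 'eef|^force|gap|grip'
python3 -m pendant '45 0 0 1 0 0 0;45 0 0 0.5 0 0 0;45 0 0 0.5 0 0 0;45 0 0 0 0 0 0;45 0 0 0 0 0 0'| grep -E 'eef|^force|gap|grip'
python3 -m pendant '45 0 0 0.5 0 0 0;45 0 0 0.5 0 0 0;45 0 0 0 0 0 0;45 0 0 0 0 0 0;45 0 0 0 0 0 0'| grep -E 'eef|^force|gap|grip'
```

```text
eef_pos: [0.6689, 0.1072, -0.0108]
force: [-0.3, -0.4, -1.8]
finger_gap: 0.0572
gripper_force: 20.0
eef_pos: [0.67, 0.1078, -0.0113]
force: [0.3, -0.8, -2.1]
finger_gap: 0.0571
gripper_force: 20.0
eef_pos: [0.6698, 0.1077, -0.0127]
force: [0.3, -0.0, -2.0]
finger_gap: 0.0573
gripper_force: 20.0
```

```bash
python3 -m pendant '45 0 0 0.5 0 0 0;45 0 0 0.5 0 0 0;45 0 0 0 0 0 0;45 0 0 0 0 0 0;45 0 0 0 0 0 0'| grep -E 'eef|^force|gap|grip'
python3 -m pendant '45 0 0 0.5 0 0 0;45 0 0 0 0 0 0;45 0 0 0 0 0 0;45 0 0 0 0 0 0;45 0 0 0 0 0 0'| grep -E 'eef|^force|gap|grip'
```

```text
eef_pos: [0.6698, 0.1077, -0.0137]
force: [0.5, 0.3, -1.5]
finger_gap: 0.0566
gripper_force: 20.0
eef_pos: [0.6699, 0.1078, -0.014]
force: [0.2, -0.4, 0.8]
finger_gap: 0.0575
gripper_force: 20.0
```

```bash
python3 -m pendant '70 0 0 0 0 0 0;75 0 0 0 0 0 0;91 0 0 0 0 0 0;91 0 0 0 0 0 0;91 0 0 -5 0 0 0' | grep -E 'eef|gap'
python3 -m pendant '91 0 0 -25 0 0 0;91 0 0 -35 0 0 0;91 0 0 -30 0 0 0;91 0 -25 0 0 0 0;91 0 -40 0 0 0 0' | grep -E 'eef|gap'
python3 -m pendant '91 0 -45 0 0 0 0;91 0 -45 0 0 0 0;91 15 -30 0 0 0 0;91 20 -20 0 0 0 0;91 0 0 0 0 0 0' | grep -E 'eef|gap'
python3 go.py .4303 .280 .08 1.433
```

```text
eef_pos: [0.6692, 0.1076, -0.0097]
finger_gap: 0.0907
eef_pos: [0.6075, 0.1167, 0.0824]
finger_gap: 0.0914
eef_pos: [0.4695, 0.1722, 0.0816]
finger_gap: 0.0914
t 30.25 pos [0.4695 0.1722 0.0816] psi 1.436 tilt [-0.0001  0.0007] F [-0.2058 -0.3984  0.1391] gap 0.09140051888185502 gf 0.0
az 0.003 shift mm [101.4 -53.6   1.6]
```

```bash
python3 -m pendant '91 25 -14 0 0 0 0;91 35 -18 0 0 0 0;91 28 -14 0 0 0 0;91 13 -7.5 0 0 0 0;91 0 0 0 0 0 0' | grep -E 'eef|gap'
python3 -m pendant '91 0 0 0 0 0 0;91 0 0 0 0 0 0;91 0 0 0 0 0 0;91 0 0 0 0 0 0;91 0 0 0 0 0 0' | grep -E 'eef|gap'
python3 go.py .4303 .280 .002 1.433
python3 - <<'E'
from h import *
a=get_image("top")[100:220,150:350,::-1];b=get_image("side")[140:260,160:300,::-1]
cv2.imwrite("pics/t5.png",cv2.convertScaleAbs(cv2.resize(np.hstack([a,b]),None,fx=2.35,fy=2.35,interpolation=cv2.INTER_CUBIC),alpha=1.7))
E
```

```text
eef_pos: [0.4326, 0.279, 0.0809]
finger_gap: 0.0909
eef_pos: [0.4327, 0.2775, 0.0809]
finger_gap: 0.0912
t 31.25 pos [0.4327 0.2775 0.0809] psi 1.432 tilt [ 0.0001 -0.0001] F [-0.0688  0.3943 -0.1692] gap 0.09122051426857176 gf 0.0
az -0.001 shift mm [ 2.1 -2.7 78.9]
```

```bash
python3 -m pendant '91 2 -2.7 5 0 0 0;91 0 0 8 0 0 0;91 0 0 8 0 0 0;91 0 0 4 0 0 0;91 0 0 0 0 0 0' | grep -E 'eef|^force'
```

```text
eef_pos: [0.4294, 0.28, 0.0548]
force: [0.5, -0.4, 0.8]
```

```bash
python3 -m pendant '91 0 0 10 0 0 0;91 0 0 16 0 0 0;91 0 0 16 0 0 0;91 0 0 9 0 0 0;91 0 0 3 0 0 0' | grep -E 'eef|^force'
python3 -m pendant '50 0 0 0 0 0 0;50 0 0 0 0 0 0;50 0 0 0 0 0 0;50 0 0 0 0 0 0;50 0 0 0 0 0 0' 20| grep -E 'eef|^force|gap|grip'
python3 -m pendant '50 0 0 0 0 0 0;50 0 0 0 0 0 0;50 0 0 0 0 0 0;50 0 0 0 0 0 0;50 0 0 0 0 0 0' 20| grep -E 'eef|^force|gap|grip'
python3 go.py .6434 -.0748 .07 1.433
```

```text
eef_pos: [0.4295, 0.28, 0.0007]
force: [0.0, -0.1, -0.6]
eef_pos: [0.4301, 0.2805, 0.0023]
force: [-1.5, 0.4, 1.7]
finger_gap: 0.06
gripper_force: 20.0
eef_pos: [0.4301, 0.2805, 0.0023]
force: [-2.4, 0.5, 5.2]
finger_gap: 0.0599
gripper_force: 20.0
t 33.35 pos [0.4301 0.2805 0.0023] psi 1.433 tilt [0.0004 0.0004] F [-2.362   0.5173  5.2228] gap 0.05989698824431724 gf 20.000231169979088
az -0.0 shift mm [-322.7  260.   -67.7]
```

```bash
python3 -m pendant '50 0 0 -5 0 0 0;50 0 0 -15 0 0 0;50 0 0 -22 0 0 0;50 0 0 -20 0 0 0;50 0 10 -8 0 0 0' | grep -E 'eef|^force|gap|grip'
python3 -m pendant '50 -20 15 0 0 0 0;50 -38 20 0 0 0 0;50 -40 20 0 0 0 0;50 -40 20 0 0 0 0;50 -40 20 0 0 0 0'| grep -E 'eef|^force|gap|grip'
python3 -m pendant '50 -40 20 0 0 0 0;50 -40 20 0 0 0 0;50 -34 20 0 0 0 0;50 -20 25 0 0 0 0;50 -8 25 0 0 0 0'| grep -E 'eef|^force|gap|grip'
python3 go.py .6434 -.0748 .013 1.433
```

```text
eef_pos: [0.44, 0.2792, 0.0731]
force: [0.8, 0.0, -2.0]
finger_gap: 0.0601
gripper_force: 20.0
eef_pos: [0.5101, 0.0874, 0.071]
force: [0.8, 0.3, -2.6]
finger_gap: 0.0599
gripper_force: 20.0
eef_pos: [0.5992, -0.0696, 0.0707]
force: [0.6, 1.2, -2.5]
finger_gap: 0.0598
gripper_force: 20.0
t 34.85 pos [ 0.5992 -0.0696  0.0707] psi 1.43 tilt [-0.0016 -0.001 ] F [ 0.6136  1.1686 -2.4819] gap 0.059810930718996035 gf 19.999808387110534
az -0.003 shift mm [ 0.9 44.4 57.7]
```

```bash
python3 -m pendant '50 0 15 0 0 0 0;50 0 12 0 0 0 0;50 0 8 0 0 0 0;50 0 3 0 0 0 0;50 0 0 0 0 0 0' | grep -E 'eef'
python3 -m pendant '50 0 0 5 0 0 0;50 0 0 8 0 0 0;50 0 0 5 0 0 0;50 0 0 0 0 0 0;50 0 0 0 0 0 0'| grep -E 'eef|^force|gap|grip'
python3 go.py .6434 -.0748 .0145 1.433
```

```text
eef_pos: [0.6365, -0.0715, 0.0712]
eef_pos: [0.6364, -0.0714, 0.0536]
force: [-0.6, -0.3, -2.4]
finger_gap: 0.0604
gripper_force: 20.0
t 35.85 pos [ 0.6364 -0.0714  0.0536] psi 1.433 tilt [-0.0004 -0.0001] F [-0.6192 -0.3295 -2.3609] gap 0.06044461072414389 gf 19.999792340458953
az -0.0 shift mm [-2.4  7.4 39.1]
```

```bash
python3 -m pendant '50 -2.4 7.4 8 0 0 0;50 0 0 12 0 0 0;50 0 0 12 0 0 0;50 0 0 5 0 0 0;50 0 0 2 0 0 0' | grep -E 'eef|^force'
python3 -m pendant '50 0 0 0.5 0 0 0;50 0 0 0.5 0 0 0;50 0 0 0.5 0 0 0;50 0 0 0 0 0 0;50 0 0 0 0 0 0'| grep -E 'eef|^force'
python3 -m pendant '50 0 0 0.5 0 0 0;50 0 0 0.5 0 0 0;50 0 0 0 0 0 0;50 0 0 0 0 0 0;50 0 0 0 0 0 0'| grep -E 'eef|^force'
```

```text
eef_pos: [0.6426, -0.0747, 0.0133]
force: [-0.6, 0.1, -1.9]
eef_pos: [0.6438, -0.0748, 0.0137]
force: [0.4, -0.5, -2.2]
eef_pos: [0.6437, -0.0748, 0.0124]
force: [-0.1, -0.1, -0.8]
```

```bash
python3 -m pendant '50 0 0 0.5 0 0 0;50 0 0 0 0 0 0;65 0 0 0 0 0 0;75 0 0 0 0 0 0;91 0 0 0 0 0 0'| grep -E 'eef|^force|gap'
python3 -m pendant '91 0 0 0 0 0 0;91 0 0 0 0 0 0;91 0 0 -10 0 0 0;91 0 0 -25 0 0 0;91 0 0 -30 0 0 0'| grep -E 'eef|^force|gap'
python3 -m pendant '91 0 0 -30 0 0 0;91 0 0 -20 0 0 0;91 0 -30 0 0 0 0;91 0 -45 0 0 0 0;91 0 -45 0 0 0 0'| grep -E 'eef|^force'
python3 -m pendant '91 -20 -45 0 0 0 0;91 -40 -40 0 0 0 0;91 -45 -40 0 0 0 0;91 -45 -30 0 0 0 0;91 -40 0 0 0 0 0'| grep -E 'eef|^force'
python3 -m pendant '91 -40 0 0 0 0 0;91 -30 0 0 0 0 0;91 0 0 0 0 0 0;91 0 0 0 0 0 0;91 0 0 0 0 0 0'| grep -E 'eef|^force'
python3 - <<'E'
from h import *
a=get_image("top");b=get_image("side");cv2.imwrite("pics/topE.png",a[...,::-1]);cv2.imwrite("pics/sideE.png",b[...,::-1])
a=cv2.resize(a[100:200,150:350,::-1],None,fx=4,fy=4,interpolation=cv2.INTER_CUBIC)
b=np.hstack([cv2.resize(b[125:245,160:300,::-1],None,fx=1.66,fy=1.66),np.zeros((199,800-232,3),np.uint8)])
cv2.imwrite("pics/fin.png",cv2.convertScaleAbs(np.vstack([a,b]),alpha=1.8));print(a.shape,b.shape)
E
python3 go.py
```

```text
eef_pos: [0.6439, -0.0749, 0.0119]
force: [-0.1, -0.5, 0.3]
finger_gap: 0.0784
eef_pos: [0.6428, -0.0747, 0.0771]
force: [0.7, -0.2, 0.1]
finger_gap: 0.0907
eef_pos: [0.5237, -0.0582, 0.1275]
force: [-0.1, 0.2, 0.6]
eef_pos: [0.3571, -0.2115, 0.1278]
force: [1.1, 0.7, 0.7]
eef_pos: [0.3512, -0.28, 0.1271]
force: [-0.7, 0.3, -0.9]
(400, 800, 3) (199, 800, 3)
t 39.95 pos [ 0.3513 -0.2798  0.127 ] psi 1.434 tilt [0.0001 0.0001] F [ 0.0457 -0.1761 -0.1037] gap 0.09127629670794624 gf 0.0
```

View pics/fin.png

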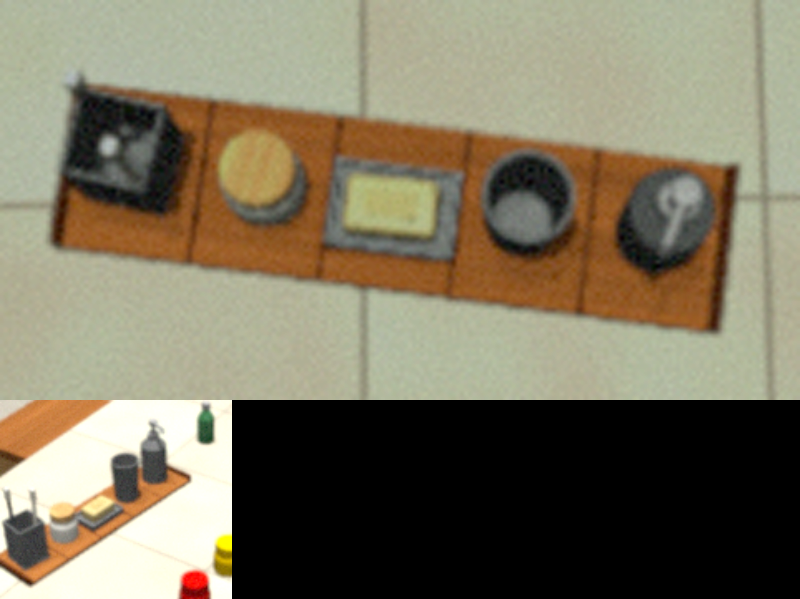

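The final view shows the full row upright: holder, jar at (257,168), dish with soap at (392,207), tumbler with its rim at (529,200), and dispenser. I'll check the offsets numerically.

Run:
```python
from h import *
T=lambda p:((p[0]+.5)/4-.5+150,(p[1]+.5)/4-.5+100)
b=np.array([.6561,.0164]);x=np.array([np.cos(-.138),np.sin(-.138)]);y=np.array([-x[1],x[0]])
for n,p,z in(("jar",(257,168),.076),("tumbler",(529,200),.105),("soap",(391,206),.042),("dish",(393,209),.024)):
    d=plane("top",T(p),z)[:2]-b;print(n,1000*(d@x),1000*(d@y))
```

```text
jar 0.5919605021875128 91.39533439176759
tumbler -3.9733581556038264 -90.00329139091806
soap -6.950759797786606 0.9475809434425029
dish -5.327739146089269 0.14937029294866294
```

All are within tolerance, so I'm handing in.

```bash
python3 -c "from bench import *; print(finish_job())"
```

```text
the job is handed in; nothing more can be done
None
```

The row is laid out and handed in at about 40 s (limit 106 s): by the final top view the dish, jar and tumbler are within 6 mm of their bay centres, the soap lies flat about 2 mm off the dish's centre, and the dispenser and toothbrush holder look unmoved; I took no final measurement of the hairbrush, tin or green bottle, and the verdict was not shown.

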